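# Let the brass bushings out of the lever-gated parts feeder

## Robot

A 6-joint arm with a two-finger parallel gripper is mounted at the origin on a cart in front of the work surface, level with it; the furniture and walls round the work are solid. World frame = base frame: x ahead of the robot, y to its left, z up, the work surface at z = 0. Lengths are in mm, angles in rad, forces in N, time in s.
With the tool pointing down it reaches from about 375 to 750 mm from the base axis. Payload 9 kg.
Tool frame: the origin (TCP) lies midway between the tips of the shut fingers; the grasp point (between the pads) lies 19 mm behind it; z points along the fingers, y is the line along which they close (so a half turn about z gives the same grasp; the last joint's range is limited). The gripper opens to 85 mm and grips with 20 to 120 N. Pads are 22 mm wide; open, the fingers measure 114 mm over their backs; the gripper's body (76 mm by 85 mm) begins 54 mm behind the grasp point. The pads swing forward as they close: fully open they stand 13 mm farther back than shut.
Start: joints at [0.992, 0.104, 0.097, 1.564, 0, 1.353], TCP at [211.821, 561.402, 201.031] pointing down, gripper open.
Joint ranges: [-2.99, 2.99], [-0.84, 1.86], [-1.1, 1.16], [-1.84, 2.11], [-1.51, 1.56], [-3.14, 3.14]. Speed limits (rad/s): [2.22, 2.22, 2.57, 3.14, 3.14, 3.14].

## Interface

Orientations are given as a unit quaternion [w, x, y, z].
In Python, from cell import ctrl, camera, calibration, finish_job gives the robot as it stands.
- The arm moves only by the tool apply_moves, never from a script. Its argument "increments" is a list of rows, each a list of 7 numbers: the shift along the tool's x, y, z in cm, then the turn, a rotation vector about the tool's x, y, z in degrees, then the finger opening in cm, from 0 to 8.54. A call has 1 to 20 rows; each row shifts and turns the commanded pose from where the row before left it, along the tool's axes as they then stand; what a row does not reach is not made up. A row lasts 1/10 s, in which the tool goes at most 50 mm and 8.59 degrees, less where a joint would pass 70% of its speed; a pose out of reach is approached as far as the arm can. A call with a gripper value outside its range is refused whole. The fingers move at their own pace and stop on an object; "grip_force" is the grip in N (left out, the last holds). Time passes only in rows, so rows that do not move let the fingers close. It gives the time, the measured TCP pose, the force, the opening and the grip force at its end, in the units of the state.
- ctrl.read_state(): the state, without advancing time (a new reading comes with each control period).
- camera(name): name is "scene" or "top" or "wrist"; returns the picture (400x640x3 uint8, blue, green, red); there is no depth.
- calibration(name): a dict with "fx", "fy", "cx", "cy" (pixels), "world_to_cam" (4x4, takes a point from world to camera coordinates); the wrist camera has in their place "hand_eye" (4x4, takes a point from camera to tool coordinates, whose origin is the TCP and whose axes are the flange's). Camera axes: x right, y down, z forward; pixel columns grow to the right and rows downward; lengths in mm; the calibration is good to about 2 mm. The wrist camera is an equidistant fisheye: a pixel r from the principal point sees the ray r / f radians off the axis. A picture is of the moment at which its call begins: read the wrist's pose just before it. calibration takes no time and is no camera call.
- finish_job(): hands the job in; it is judged then, once.
The state is a dict: "time": time; "joint_pos": joint angles; "joint_vel": joint speeds; "joint_torque": joint torques, N m; "tcp_pos": TCP position; "tcp_rot": TCP orientation; "wrist_force": force on the tool from outside, world axes, zero at the start; "ft_torque": the same for the moment, N m; "opening": opening from 0.0 (shut) to 1.0 (fully open); "grasp_force": force on a finger pad.
Only numpy, scipy, OpenCV 4.12 (cv2) and the standard library are available. Lean on these libraries where they do the work, as an engineer would, in place of code of your own. Each camera call takes 0.05 s, during which the arm holds its last target. There are 200 camera calls.

## Task

The three-lane parts feeder holds two brass bushings and one steel knob, each behind a gate. Let the two brass bushings slide into the green crate, one after the other, by pressing down the red pad of each one's rocking lever until its gate has lifted and the bushing has gone, then letting the lever come back up. Keep the steel knob in its lane behind its gate. Do not touch or pick up the parts or the crate, and leave the mug, tape roll and bottle alone.

Things in the scene. Friction and masses are not known exactly. Their poses are not given: they have to be found in the camera images.
- feeder: fixed parts feeder, 215 mm wide (y), 206 mm high. Origin on the desk under it; +x points away from the robot, down three slippery lanes (slope 22 deg) at y = +62, 0, -62 mm; +y left. Each lane has a rocking lever on one axle (x -20 mm, 195 mm high): red pad 85 mm from the axle on the robot's side, dark gate blade on the far side. With the gate up, a part slides out by itself in about 0.5 s.
- lever_left_pad (a point): centre of the top of the red push pad (36 x 36 mm) of the left lever (leftmost seen from the robot), on the robot's side of the feeder. Its lane runs straight on along the feeder's +x, so the part in it has the same y in the feeder's frame as the pad (62 mm). 26 mm of air between pads; nothing above them.
- lever_middle_pad (a point): centre of the top of the red push pad (36 x 36 mm) of the middle lever (between the others seen from the robot), on the robot's side of the feeder. Its lane runs straight on along the feeder's +x, so the part in it has the same y in the feeder's frame as the pad (0 mm). 26 mm of air between pads; nothing above them.
- lever_right_pad (a point): centre of the top of the red push pad (36 x 36 mm) of the right lever (rightmost seen from the robot), on the robot's side of the feeder. Its lane runs straight on along the feeder's +x, so the part in it has the same y in the feeder's frame as the pad (-62 mm). 26 mm of air between pads; nothing above them.
- lever_left (a joint): angle of the left rocking lever, rad: 0 = at rest, gate down; grows as the pad is pressed down, to the stop at 0.40 (pad 33 mm lower; about 1.5 N on the pad to start it, 5 N near the stop). The part can pass under the gate from about 0.3. Let go, it springs back.
- lever_middle (a joint): angle of the middle rocking lever, rad: 0 = at rest, gate down; grows as the pad is pressed down, to the stop at 0.40 (pad 33 mm lower; about 1.5 N on the pad to start it, 5 N near the stop). The part can pass under the gate from about 0.3. Let go, it springs back.
- lever_right (a joint): angle of the right rocking lever, rad: 0 = at rest, gate down; grows as the pad is pressed down, to the stop at 0.40 (pad 33 mm lower; about 1.5 N on the pad to start it, 5 N near the stop). The part can pass under the gate from about 0.3. Let go, it springs back.
- brass_bushing_a: brass-coloured bushing, a ring 34 mm in diameter and 26 mm high, lying flat in one of the three lanes just uphill of its gate (which lane varies). Origin at the centre of its underside, z along its axis; at the start that is 37 mm along x and 127 mm above the desk in the feeder's frame.
- brass_bushing_b: a second brass bushing, the same as the first, in another lane.
- steel_knob: grey steel knob, 36 mm in diameter and 22 mm high, in the remaining lane; must stay behind its gate. Origin at the centre of its underside.
- crate: open green crate standing loose on the desk at the feeder's outlet, beyond it seen from the robot; 162 x 238 mm at the rim, 94 mm high, inside 118 x 194 mm. Origin at the centre of its underside, x along the short side.
- mug: mug, 78 x 114 x 93 mm, a bystander at the front right of the feeder; origin under its middle.
- tape_roll: roll of masking tape lying flat, 100 mm across, 25 mm high, a bystander at the left; origin under its middle.
- bottle: water bottle, 65 mm across, 218 mm high, a bystander left of the feeder; origin under its middle.

How it is judged:
By the outcome, as a careful person would: the job done as asked, in the order asked, and still so for the second after the job is handed in, with the robot touching nothing.
It also fails if it takes over 32 s, if anything falls off the work surface, if the arm or the gripper's body presses on something with over 40 N, if the wrist force passes 120 N, or if a joint passes its speed limit or range.

## Working session

There is one attempt and no reset: what is moved stays moved. The work goes in short steps, Python scripts to look and compute and a tool call to move; the robot and the scene stay as the last step left them, time stands still between calls to the robot, and variables do not carry over. Pictures are saved under pics/ and viewed, at most 10 in all, crops included, and the job is handed in when it is done.

Besides the shell and the picture viewer there is one more tool, called after ">>>" as name(argument=value, ...), one argument or row to a line, values as JSON. apply_moves: Moves the arm, as the interface text tells. Its arguments: {"type":"object","properties":{"increments":{"type":"array","items":{"type":"array","items":{"type":"number"}}},"grip_force":{"type":"number"}},"required":["increments"]}

```bash
mkdir -p pics
python3 - <<'E'
from cell import ctrl,camera,calibration
import cv2
for n in("scene","top"):
    cv2.imwrite(f"pics/{n}0.png",camera(n)); print(n,calibration(n))
print(calibration("wrist")); s=ctrl.read_state(); print(s["time"],s["tcp_pos"],s["tcp_rot"])
E
```

```text
scene {'fx': 369.7162557313109, 'fy': 369.7162557313109, 'cx': 321.7417142302874, 'cy': 203.26187905223597, 'world_to_cam': array([[ 7.50323200e-01, -6.60975371e-01,  1.12540828e-02,
        -3.63144942e+02],
       [-4.70078987e-01, -5.45437259e-01, -6.93919262e-01,
         4.23026392e+02],
       [ 4.64801938e-01,  5.15373413e-01, -7.19964863e-01,
         8.21308704e+02],
       [ 0.00000000e+00,  0.00000000e+00,  0.00000000e+00,
         1.00000000e+00]])}
top {'fx': 417.4335422646711, 'fy': 417.4335422646711, 'cx': 319.37274283173906, 'cy': 195.60253866141971, 'world_to_cam': array([[-2.03991891e-02, -9.99769340e-01,  6.71865480e-03,
         1.52985162e+02],
       [-9.73037984e-01,  1.83086752e-02, -2.29917104e-01,
         6.15418240e+02],
       [ 2.29741062e-01, -1.12276288e-02, -9.73187025e-01,
         1.15095717e+03],
       [ 0.00000000e+00,  0.00000000e+00,  0.00000000e+00,
         1.00000000e+00]])}
{'fx': 309.70691628693146, 'fy': 309.70691628693146, 'cx': 319.6731533702068, 'cy': 199.64163727736667, 'hand_eye': array([[ 4.09779079e-04, -9.58735309e-01, -2.84299912e-01,
         7.28419994e+01],
       [ 9.99999912e-01,  3.66781776e-04,  2.04475628e-04,
        -4.88771999e-02],
       [-9.17619775e-05, -2.84299971e-01,  9.58735374e-01,
        -1.72811088e+02],
       [ 0.00000000e+00,  0.00000000e+00,  0.00000000e+00,
         1.00000000e+00]])}
0.1 [211.61657685 561.06959192 200.28782638] [-2.32815679e-04  1.79413072e-01  9.83773635e-01 -5.75412936e-04]
```

View pics/scene0.png

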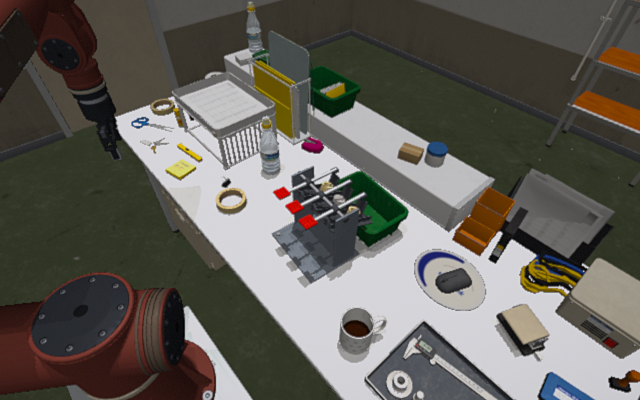

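View pics/top0.png

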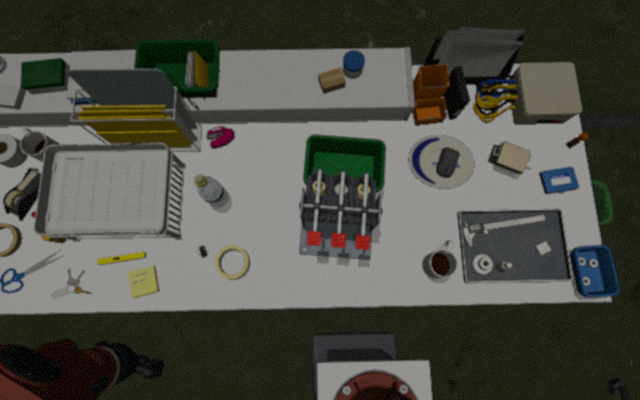

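The scene shows the feeder with its red pads near (282,193), (295,208) and (308,222). The top view shows them near (315,239), (338,241) and (363,243), with yellow parts in the outer lanes and a grey one in the middle. I'll enlarge both to confirm.

Run:
```python
import cv2,numpy as np
t=cv2.imread("pics/top0.png")[165:260,290:395]; s=cv2.imread("pics/scene0.png")[155:275,260:390]
a=cv2.resize(t,(398,360),interpolation=3); b=cv2.resize(s,(390,360),interpolation=3)
cv2.imwrite("pics/c1.png",np.hstack([a,b]))
from cell import calibration
for n in("top","scene"):
    im=cv2.imread(f"pics/{n}0.png").astype(int); m=((im[...,2]>130)&(im[...,1]<60)&(im[...,0]<60)).astype(np.uint8)
    k,l,st,c=cv2.connectedComponentsWithStats(m)
    C=calibration(n);T=C["world_to_cam"];R=T[:3,:3];o=-R.T@T[:3,3]
    for i in range(1,k):
        if st[i,4]>40:
            d=R.T@[(c[i][0]-C["cx"])/C["fx"],(c[i][1]-C["cy"])/C["fy"],1]
            for z in (195,):
                print(n,st[i],c[i].round(1),(o+d*(z-o[2])/d[2]).round(1))
```

```text
top [307 232  14  13 160] [313.7 238.1] [477.6 159.1 195. ]
top [332 234  13  13 158] [338.  239.9] [471.6  97.  195. ]
top [356 236  14  13 157] [362.3 242.1] [464.8  35.  195. ]
scene [274 187  16  12 111] [281.5 192.8] [481.8 163.7 195. ]
scene [286 200  17  13 129] [294.2 206.3] [476.3 102.4 195. ]
scene [299 214  18  15 161] [307.4 221.3] [469.4  40.6 195. ]
```

View pics/c1.png

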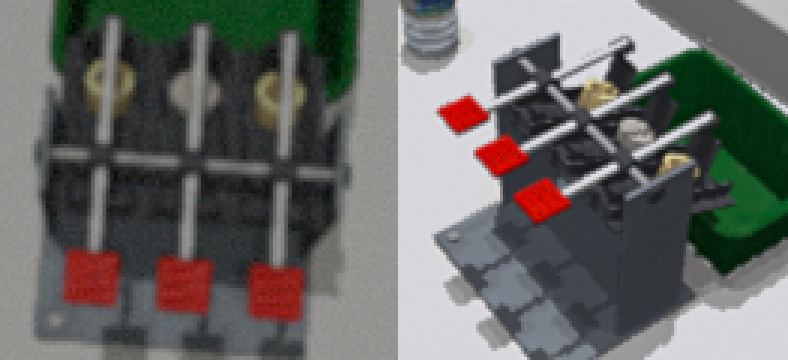

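Brass bushings sit in the left and right lanes and the steel knob is in the middle (crop: brass at (110,85) and (280,95), steel at (195,88)). Next I triangulate the pads and work out the moves.

```bash
cat > h.py <<'E'
import numpy as np
from cell import ctrl,calibration
from scipy.spatial.transform import Rotation as Ro
def tri(p,q):
    A=[];b=[]
    for n,(u,v) in (("top",p),("scene",q)):
        C=calibration(n);T=C["world_to_cam"]
        for a,r,f,c in((u,0,C["fx"],C["cx"]),(v,1,C["fy"],C["cy"])):
            row=T[r]*f-(a-c)*T[2]; A.append(row[:3]);b.append(-row[3])
    return np.linalg.lstsq(np.array(A),np.array(b),rcond=None)[0]
def go(P,yaw=None):
    s=ctrl.read_state();w,x,y,z=s["tcp_rot"];R=Ro.from_quat([x,y,z,w])
    M=R.as_matrix();print("t",s["time"],"tcp",s["tcp_pos"].round(1) if hasattr(s["tcp_pos"],"round") else s["tcp_pos"],"yaw tooly",np.degrees(np.arctan2(M[1,1],M[0,1])).round(1),"F",s["wrist_force"],"tool shift cm",(M.T@(np.array(P)-s["tcp_pos"])/10).round(2))
E
python3 - <<'E'
from h import *
for p,q in (((313.7,238.1),(281.5,192.8)),((338,239.9),(294.2,206.3)),((362.3,242.1),(307.4,221.3))): print(tri(p,q).round(1))
go([479,161,240]); print(ctrl.read_state()["opening"])
E
```

```text
[477.4 158.8 201.1]
[471.4  97.1 202.4]
[464.4  35.6 202.8]
t 0.1 tcp [211.6 561.1 200.3] yaw tooly 69.3 F [ 0.33703289 -0.52868268 -0.12244408] tool shift cm [-39.14 -28.    -3.95]
0.9985276058597039
```

>>> apply_moves(
  increments=[
    [0, 0, -2, 0, 0, 0, 0],
    [0, 0, -2, 0, 0, 0, 0],
    [-2.6, -1.85, 0, 0, 0, 0, 0],
    [-2.6, -1.85, 0, 0, 0, 0, 0],
    [-2.6, -1.85, 0, 0, 0, 0, 0],
    [-2.6, -1.85, 0, 0, 0, 0, 0],
    [-2.6, -1.85, 0, 0, 0, 0, 0],
    [-2.6, -1.85, 0, 0, 0, 0, 0],
    [-2.6, -1.85, 0, 0, 0, 0, 0],
    [-2.6, -1.85, 0, 0, 0, 0, 0],
    [-2.6, -1.85, 0, 0, 0, 0, 0],
    [-2.6, -1.85, 0, 0, 0, 0, 0],
    [-2.6, -1.85, 0, 0, 0, 0, 0],
    [-2.6, -1.85, 0, 0, 0, 0, 0],
    [-2.6, -1.85, 0, 0, 0, 0, 0],
    [0, 0, 0, 0, 0, -5, 0],
    [0, 0, 0, 0, 0, -5, 0],
    [0, 0, 0, 0, 0, -5, 0],
    [0, 0, 0, 0, 0, 0, 0],
  ],
)

```text
time: 2.0
tcp_pos: [443.0, 216.9, 240.7]
tcp_rot: [-0.0, 0.049, 0.999, -0.0]
wrist_force: [-0.4, -0.3, 0.5]
opening: 0.0
grasp_force: 0.0
```

Run:
```python
from h import *
go([477.5,159,215])
```

```text
t 2.0 tcp [443.  216.9 240.7] yaw tooly 84.4 F [-0.37547649 -0.29494627  0.45528851] tool shift cm [-4.   -5.43  2.57]
```

>>> apply_moves(
  increments=[
    [-1.3, -1.8, 0, 0, 0, 0, 0],
    [-1.3, -1.8, 0, 0, 0, 0, 0],
    [-1.4, -1.8, 0, 0, 0, 0, 0],
    [0, 0, 1, 0, 0, 0, 0],
    [0, 0, 0.5, 0, 0, 0, 0],
    [0, 0, 0, 0, 0, 0, 0],
  ],
)

```text
time: 2.6
tcp_pos: [476.6, 159.9, 224.8]
tcp_rot: [-0.001, 0.05, 0.999, 0.0]
wrist_force: [-0.2, 0.2, -0.1]
opening: 0.0
grasp_force: 0.0
```

Run:
```python
from h import *
from cell import camera
import cv2
go([477.5,159,200])
w=camera("wrist"); s=camera("scene")[120:270,230:400]
cv2.imwrite("pics/w1.png",np.hstack([cv2.resize(w[:, 120:520],(400,400)),cv2.resize(s,(400,353)).repeat(1,0) if 0 else cv2.resize(s,(400,400))]))
```

```text
t 2.6 tcp [476.6 159.9 224.8] yaw tooly 84.3 F [-0.23414927  0.24315862 -0.05487021] tool shift cm [-0.1  -0.08  2.48]
```

View pics/w1.png

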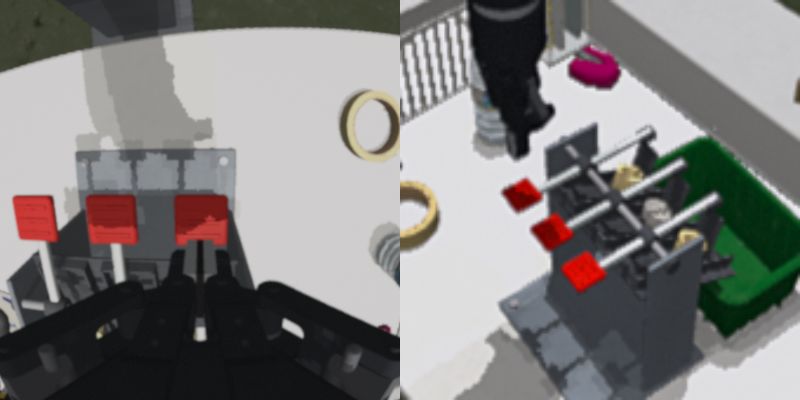

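The wrist view shows the closed fingers over the left pad (200,220 in the left half). I'll press in small steps and watch the force.

>>> apply_moves(
  increments=[
    [0, 0, 1, 0, 0, 0, 0],
    [0, 0, 1, 0, 0, 0, 0],
    [-0.1, 0, 1, 0, 0, 0, 0],
    [-0.1, 0, 1, 0, 0, 0, 0],
    [-0.1, 0, 0.8, 0, 0, 0, 0],
    [0, 0, 0, 0, 0, 0, 0],
  ],
)

```text
time: 3.3
tcp_pos: [480.0, 159.0, 176.4]
tcp_rot: [-0.001, 0.05, 0.999, -0.0]
wrist_force: [-0.5, -0.3, 0.3]
opening: 0.001
grasp_force: 0.0
```

Run:
```python
from h import *
from cell import camera
import cv2
go([477.5,159,170])
s=camera("scene")[140:260,250:390];t=camera("top")[150:270,280:400]
cv2.imwrite("pics/p1.png",np.hstack([cv2.resize(t,(400,400)),cv2.resize(s,(400,400))]))
```

```text
t 3.3 tcp [480.  159.  176.4] yaw tooly 84.3 F [-0.48039781 -0.34412961  0.33470957] tool shift cm [ 0.25 -0.02  0.64]
```

View pics/p1.png

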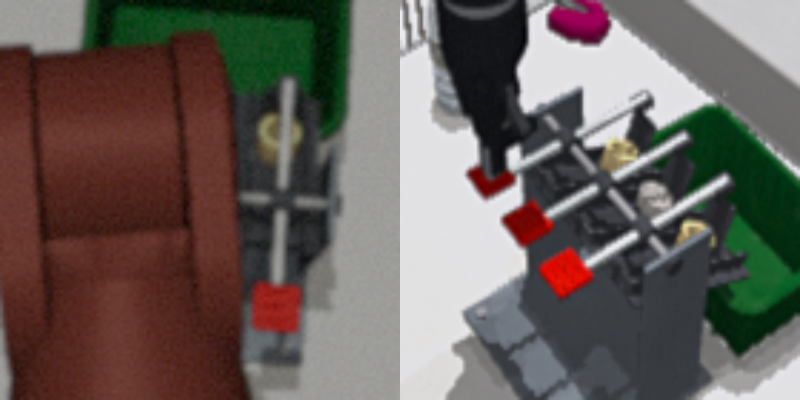

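The left lever hasn't moved: the fingertip sits at about (487,170) in the right half and the pad at (490,182). I'll compare the projected TCP with the image.

Run:
```python
from h import *
from cell import camera
import cv2
im=camera("scene")
s=ctrl.read_state();C=calibration("scene");T=C["world_to_cam"]
pr=lambda p:(lambda c:(C["fx"]*c[0]/c[2]+C["cx"],C["fy"]*c[1]/c[2]+C["cy"]))(T[:3,:3]@np.array(p)+T[:3,3])
print(s["time"],s["tcp_pos"],s["wrist_force"],"tcp px",pr(s["tcp_pos"]))
for z in(160,170,180,190,200):print(z,np.round(pr([477.4,158.8,z]),1))
im=cv2.resize(im[150:220,250:330],(800,700),interpolation=cv2.INTER_CUBIC)[:600]
cv2.imwrite("pics/p2.png",im)
```

```text
3.45 [480.74491931 159.07758363 178.33679896] [0.17120378 0.44307463 0.42658456] tcp px (np.float64(282.64610068915414), np.float64(198.26990376046433))
160 [282.2 203.6]
170 [281.9 201.1]
180 [281.7 198.5]
190 [281.4 195.8]
200 [281.2 193.2]
```

View pics/p2.png

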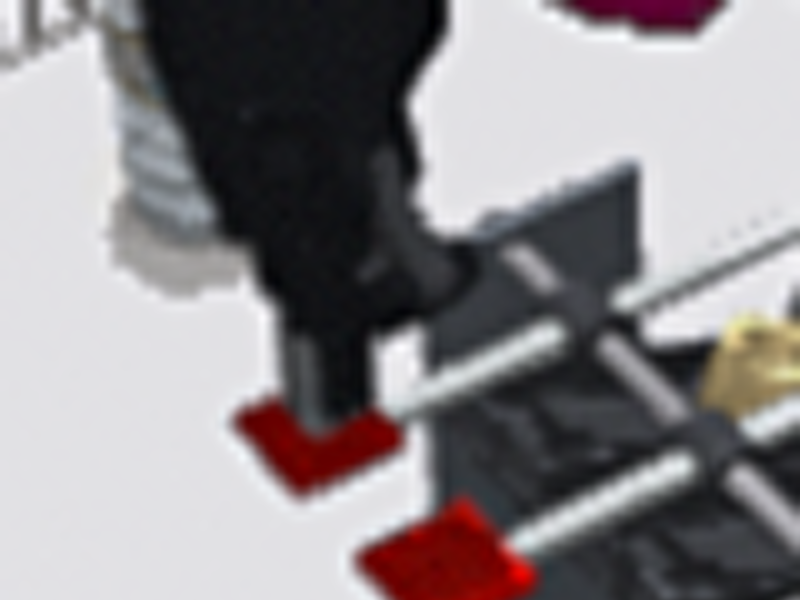

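The tip is over the pad centre at (320,430) but still at or just above its surface. I'll continue down on the force reading.

>>> apply_moves(
  increments=[
    [0, 0, 0.5, 0, 0, 0, 0],
    [0, 0, 0.5, 0, 0, 0, 0],
    [0, 0, 0, 0, 0, 0, 0],
  ],
)

```text
time: 3.75
tcp_pos: [480.6, 159.2, 167.6]
tcp_rot: [0.0, 0.049, 0.999, 0.0]
wrist_force: [0.8, 0.6, 2.3]
opening: -0.001
grasp_force: 1.0
```

>>> apply_moves(
  increments=[
    [-0.1, 0, 0.6, 0, 0, 0, 0],
    [-0.1, 0, 0.6, 0, 0, 0, 0],
    [-0.1, 0, 0.5, 0, 0, 0, 0],
    [0, 0, 0, 0, 0, 0, 0],
  ],
)

```text
time: 4.15
tcp_pos: [483.1, 158.9, 150.0]
tcp_rot: [-0.001, 0.049, 0.999, 0.0]
wrist_force: [-5.8, 0.9, 3.8]
opening: -0.0
grasp_force: 2.8
```

Run:
```python
from h import *
from cell import camera
import cv2
im=camera("scene");go([477,159,150]);cv2.imwrite("pics/p3.png",cv2.resize(im[145:235,250:370],(800,600),interpolation=cv2.INTER_CUBIC))
```

```text
t 4.2 tcp [483.1 158.9 150.5] yaw tooly 84.3 F [-4.78031724  1.26366597  3.44509514] tool shift cm [ 0.6  -0.05  0.05]
```

View pics/p3.png

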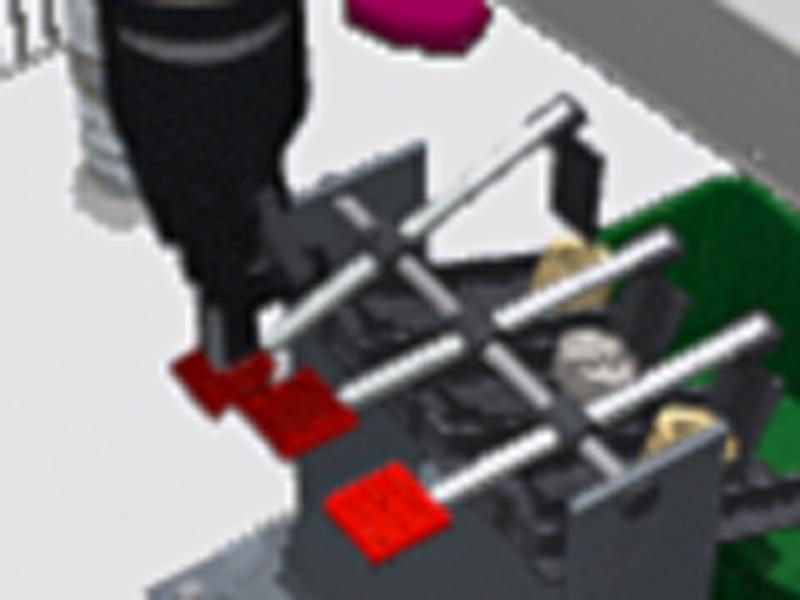

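The left gate is up but the bushing at (570,270) is still there. I'll press a few mm deeper and relax the sideways force.

>>> apply_moves(
  increments=[
    [0.3, 0, 0.2, 0, 0, 0, 0],
    [0.1, 0, 0.3, 0, 0, 0, 0],
    [0, 0, 0, 0, 0, 0, 0],
  ],
)

```text
time: 4.5
tcp_pos: [481.0, 159.0, 146.8]
tcp_rot: [0.002, 0.05, 0.999, -0.0]
wrist_force: [1.1, 0.2, 5.0]
opening: 0.001
grasp_force: 2.5
```

>>> apply_moves(
  increments=[
    [0, 0, 0.1, 0, 0, 0, 0],
    [0, 0, 0, 0, 0, 0, 0],
    [0, 0, 0, 0, 0, 0, 0],
    [0, 0, 0, 0, 0, 0, 0],
    [0, 0, 0, 0, 0, 0, 0],
    [0, 0, 0, 0, 0, 0, 0],
    [0, 0, 0, 0, 0, 0, 0],
    [0, 0, 0, 0, 0, 0, 0],
  ],
)

```text
time: 5.3
tcp_pos: [481.2, 159.0, 146.1]
tcp_rot: [0.002, 0.05, 0.999, 0.0]
wrist_force: [0.9, -0.5, 6.0]
opening: -0.002
grasp_force: 2.5
```

Run:
```python
from h import *
from cell import camera
import cv2
im=camera("scene");go([464.4,35.6,220]);cv2.imwrite("pics/p4.png",cv2.resize(im[145:265,250:410],(800,600),interpolation=cv2.INTER_CUBIC))
```

```text
t 5.35 tcp [481.2 159.  146.1] yaw tooly 84.3 F [0.85268749 0.37354696 6.30697362] tool shift cm [  0.42 -12.44  -7.39]
```

View pics/p4.png

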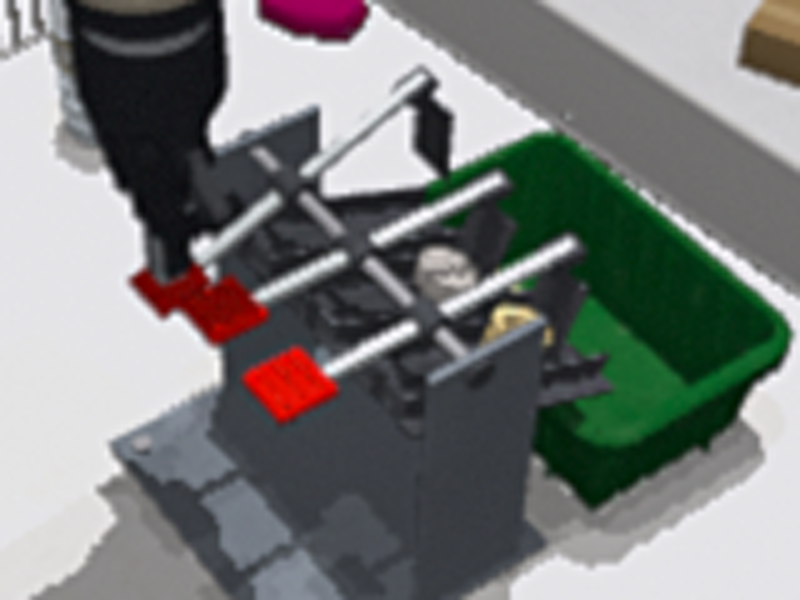

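The left bushing has gone. I'll lift, move over to the right pad and come down to just above contact.

>>> apply_moves(
  increments=[
    [0, 0, -1.5, 0, 0, 0, 0],
    [0, 0, -2.5, 0, 0, 0, 0],
    [0, 0, -2.5, 0, 0, 0, 0],
    [0, 0, -2, 0, 0, 0, 0],
    [0, -2.5, 0, 0, 0, 0, 0],
    [0.1, -2.5, 0, 0, 0, 0, 0],
    [0.1, -2.5, 0, 0, 0, 0, 0],
    [0.1, -2.5, 0, 0, 0, 0, 0],
    [0, -2.4, 0, 0, 0, 0, 0],
    [0, 0, 0, 0, 0, 0, 0],
    [0, 0, 0, 0, 0, 0, 0],
  ],
)

```text
time: 6.45
tcp_pos: [464.6, 35.7, 230.6]
tcp_rot: [0.0, 0.05, 0.999, 0.0]
wrist_force: [-0.5, 0.3, 1.3]
opening: -0.004
grasp_force: 0.0
```

Run:
```python
from h import *
go([465.5,35.6,178])
```

```text
t 6.45 tcp [464.6  35.7 230.6] yaw tooly 84.2 F [-0.45777674  0.27024095  1.33432037] tool shift cm [-0.08 -0.01  5.26]
```

>>> apply_moves(
  increments=[
    [0, 0, 1.5, 0, 0, 0, 0],
    [0, 0, 1.5, 0, 0, 0, 0],
    [-0.1, 0, 1.5, 0, 0, 0, 0],
    [-0.1, 0, 1, 0, 0, 0, 0],
    [0, 0, 0.8, 0, 0, 0, 0],
    [0, 0, 0, 0, 0, 0, 0],
  ],
)

```text
time: 7.05
tcp_pos: [466.1, 36.3, 166.2]
tcp_rot: [-0.0, 0.049, 0.999, 0.0]
wrist_force: [-0.5, 0.7, 1.4]
opening: -0.0
grasp_force: 0.8
```

>>> apply_moves(
  increments=[
    [0, 0, 0.6, 0, 0, 0, 0],
    [0, 0, 0.6, 0, 0, 0, 0],
    [0, 0, 0.6, 0, 0, 0, 0],
    [0, 0, 0.2, 0, 0, 0, 0],
    [0, 0, 0.1, 0, 0, 0, 0],
    [0, 0, 0, 0, 0, 0, 0],
    [0, 0, 0, 0, 0, 0, 0],
    [0, 0, 0, 0, 0, 0, 0],
    [0, 0, 0, 0, 0, 0, 0],
    [0, 0, 0, 0, 0, 0, 0],
  ],
)

```text
time: 8.05
tcp_pos: [467.0, 35.6, 146.5]
tcp_rot: [0.001, 0.05, 0.999, -0.0]
wrist_force: [1.6, 0.7, 5.4]
opening: -0.002
grasp_force: 2.4
```

Run:
```python
from h import *
from cell import camera
import cv2
im=camera("scene");go([464.4,35.6,220]);cv2.imwrite("pics/p5.png",cv2.resize(im[145:265,250:410],(800,600),interpolation=cv2.INTER_CUBIC))
```

```text
t 8.1 tcp [467.   35.6 146.5] yaw tooly 84.3 F [1.09510302 0.58660504 6.06080397] tool shift cm [ 0.25 -0.03 -7.35]
```

View pics/p5.png

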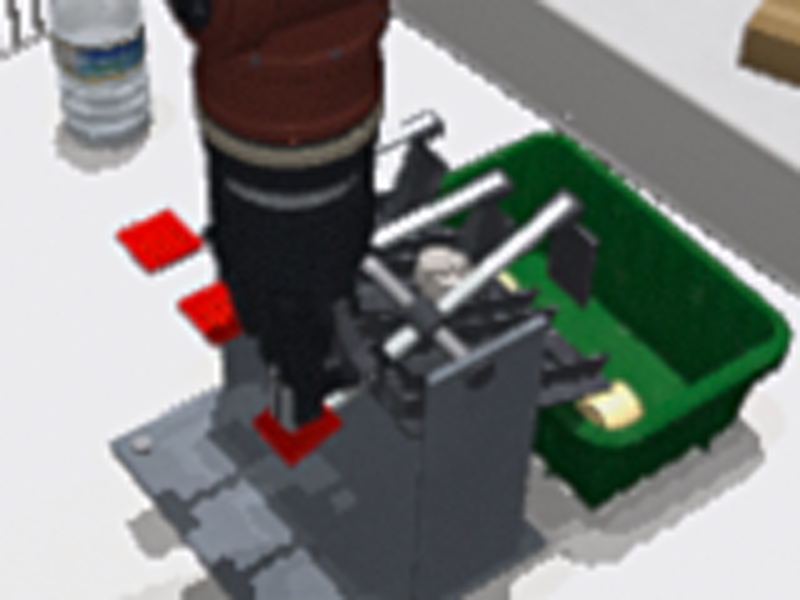

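The second bushing is in the crate at (610,405), the first shows at (510,282), and the knob is still in place at (440,265). I'll let go, rise clear and back off.

>>> apply_moves(
  increments=[
    [0, 0, -1.5, 0, 0, 0, 0],
    [0, 0, -2.5, 0, 0, 0, 0],
    [0, 0, -2.5, 0, 0, 0, 0],
    [0, 0, -2.5, 0, 0, 0, 0],
    [0, 0, -2, 0, 0, 0, 0],
    [0, 3, 0, 0, 0, 0, 0],
    [0, 3, 0, 0, 0, 0, 0],
    [0, 3, 0, 0, 0, 0, 0],
    [0, 3, 0, 0, 0, 0, 0],
    [0, 3, 0, 0, 0, 0, 0],
    [0, 3, 0, 0, 0, 0, 0],
    [0, 3, 0, 0, 0, 0, 0],
    [0, 0, 0, 0, 0, 0, 0],
    [0, 0, 0, 0, 0, 0, 0],
    [0, 0, 0, 0, 0, 0, 0],
  ],
)

```text
time: 9.6
tcp_pos: [487.1, 244.2, 256.2]
tcp_rot: [-0.0, 0.05, 0.999, -0.0]
wrist_force: [-0.0, -0.5, -0.5]
opening: 0.002
grasp_force: 0.0
```

Run:
```python
from h import *
from cell import camera
import cv2
t=camera("top")[120:270,270:400];s=camera("scene")[145:265,250:410]
go([464.4,35.6,220]);cv2.imwrite("pics/p6.png",np.hstack([cv2.resize(t,(300,346),interpolation=2),cv2.resize(s,(461,346),interpolation=2)]))
```

```text
t 9.7 tcp [487.2 244.  256.3] yaw tooly 84.3 F [ 0.32635374  0.54116561 -0.25239652] tool shift cm [  0.19 -20.96   3.63]
```

View pics/p6.png

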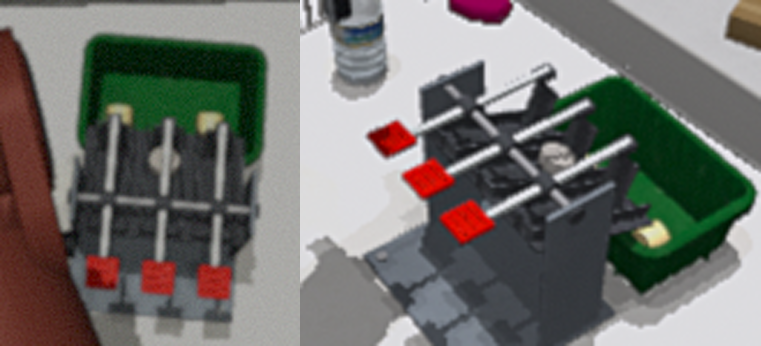

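Both bushings are in the crate, at (118,115) and (210,122). The knob is still in its lane at (163,160), all levers are up and the robot is clear.

```bash
python3 -c "
from cell import finish_job;print(finish_job())"
```

```text
the job is handed in; nothing more can be done
None
```

Both brass bushings slid into the green crate, left lane first and then right; the steel knob is still behind its gate, all three levers are back up, and I handed the job in at about 9.7 s.

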